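# Clear the slide box, then click the green filter in

### The job

The slide box stands in the way of the filter wheel's lever. First push the box along the bench, without lifting or tipping it, until it lies wholly on the blue mat and the lever's path is free; then push the lever counter-clockwise, click by click, until the green filter has clicked in at the red pointer and rests there by itself, without going on past it. Do not let the lever run against the box, and leave the other things where they stand.

Things in the scene. Friction and masses are not known exactly. Their poses are not given: they have to be found in the camera images.
- slide_box: Closed wooden slide box, paper label on top, loose: 150 mm along its x, 95 mm along y, 42 mm tall, flat sides, 0.3 to 0.65 kg; too wide to grasp. Origin: centre of its underside. It starts in the lever's path, its long +y side facing the wheel across a free strip of bench 50 to 75 mm wide at its middle.
- box_corner_a (a point): Bottom corner of the slide box at its own (+75, +47.5, 0) mm.
- box_corner_b (a point): Bottom corner of the slide box at its own (+75, -47.5, 0) mm.
- box_corner_c (a point): Bottom corner of the slide box at its own (-75, +47.5, 0) mm.
- box_corner_d (a point): Bottom corner of the slide box at its own (-75, -47.5, 0) mm.
- mat: Thin blue mat, 215 mm along its x, 155 mm along its y, lying flat on the bench to the -y side of the box; under 1 mm thick, things slide onto it without a step. Origin: its centre at bench height.
- wheel_base: White round base of the manual filter wheel, fixed to the bench, 156 mm across, 22 mm tall; the wheel turns on top of it about the vertical axis through its origin (centre of the underside). A red pointer block stands at its rim in the direction 60 degrees counter-clockwise from its x axis (72 to 111 mm from the axis, 44 mm tall).
- turret (a joint): Wheel angle, rad, growing counter-clockwise from above. Sprung rests (clicks) at 0, 1.047, 2.094, 3.142, 4.189; green is at the pointer at 3.142. It starts at rest at 0 or 1.047, with hard stops at -0.15 and 4.4, so green is two or three clicks away, counter-clockwise only. The lever points 120 degrees plus this angle, counter-clockwise from the base's x axis.
- wheel_axis (a point): Centre of the top of the wheel's aluminium hub, on the axis, 44 mm above the bench. The wheel is a black disc 152 mm across, 24 to 36 mm above the bench, with six coloured round filters. Past the half-way crest between two rests its spring carries it on into the next; short of it, it springs back. Turning takes up to about 5 N at the knob.
- lever_knob (a point): Centre of the top of the black upright knob on the wheel's lever: a cylinder 22 mm across, from 26 to 66 mm above the bench, standing 140 mm from the wheel's axis. The lever is a dark steel bar 14 mm wide, 25 to 35 mm above the bench, reaching from the disc to 155 mm from the axis. The knob is pushed sideways to turn the wheel.
- green_filter (a point): Centre of the green filter's face, 50 mm from the wheel's axis, 37 mm above the bench.
- pointer (a point): The point where a filter's centre lies when it is clicked in at the red pointer, 50 mm from the wheel's axis, 37 mm above the bench.
- amber_bottle: Bystander: closed amber glass bottle with a black cap, 60 mm across, 130 mm tall, loose; origin at the centre of its underside.
- beaker: Bystander: open glass beaker, 70 mm across the rim, 85 mm tall, loose; origin at the centre of its underside.
- jar: Bystander: glass jar with a white lid, 66 mm across, 75 mm tall, loose; origin at the centre of its underside.
- dish_stack: Bystander: stack of clear dishes, a flat disc 90 mm across, 30 mm tall, loose; origin at the centre of its underside.
- stain_tray: Bystander: open white divided tray, 100 x 75 mm, 35 mm tall, loose; origin at the centre of its underside.
- tweezers: Bystander: steel tweezers lying flat, 130 mm long, 14 mm wide, 7 mm tall, loose; origin at the centre of its underside.
- pencil_sharpener: Bystander: pink plastic pencil sharpener block, 55 x 35 mm, 25 mm tall, loose; origin at the centre of its underside.
Things that resemble listed ones, but are neither listed nor needed, are in the scene too. Of the things that look like the slide_box, take the one that is farthest to the robot's left at the start.

How it is judged:
By the outcome, as a careful person would: the job done as asked, in the order asked, and still so for the second after the job is handed in, with the robot touching nothing.
It also fails if it takes over 72 s, if anything falls off the work surface, if the arm or the gripper's body presses on something with over 40 N, if the wrist force passes 120 N, or if a joint passes its speed limit or range.

### The arm

A 7-joint arm with a two-finger parallel gripper is mounted at the origin on the work surface. World frame = base frame: x ahead of the robot, y to its left, z up, the work surface at z = 0. Lengths are in m, angles in rad, forces in N, time in s.
With the tool pointing down it reaches from about 0.425 to 0.925 m from the base axis. Payload 6.8 kg.
Tool frame: the origin (TCP) lies at the very end of the fingers, on their centre line; the grasp point (between the pads) lies 19 mm behind it; z points along the fingers, x is the direction in which the jaws open and shut, and the axes are right-handed (so a half turn about z gives the same grasp; the last joint's range is limited). The gripper opens to 85 mm and grips with 20 to 120 N. Pads are 22 mm wide; open, the fingers measure 114 mm over their backs; the gripper's body (76 mm by 85 mm) begins 54 mm behind the grasp point. The pads swing forward as they close: fully open they stand 13 mm farther back than shut.
Start: joints at [0.995, 0.477, 0.022, 1.555, -0.011, 1.109, -0.083], TCP at [0.304, -0.602, 0.211] pointing down, gripper open.
Joint ranges: [-2.96, 2.96], [-0.34, 2.1], [-1.41, 1.46], [0.24, 2.44], [-1.37, 4.51], [0.17, 1.92], [-2.96, 2.96]. Speed limits (rad/s): [2.39, 2.39, 3.14, 3.14, 3.14, 3.14, 3.14].

### API

Orientations are given as a unit quaternion [w, x, y, z].
In Python, from station import get_obs, read_camera, calibration, hand_in, recognise, outline_of, place_of gives the robot as it stands.
- The arm moves only by the tool move_arm, never from a script. Its argument "steps" is a list of rows, each an object with "fingers": the finger opening in mm, from 0 to 85.4; "translation": the shift along the world's x, y, z in mm, a list of three; "turn": the turn about the world's z in rad. In form: [{"fingers": fingers, "translation": [dx, dy, dz], "turn": turn}, ...]. A call has 1 to 10 rows; each row shifts and turns the commanded pose from where the row before left it; what a row does not reach is not made up. A row lasts 1/8 s, in which the tool goes at most 62.5 mm and 10.7 degrees, less where a joint would pass 70% of its speed; a pose out of reach is approached as far as the arm can. A call with a gripper value outside its range is refused whole. The fingers move at their own pace and stop on an object; "newtons" is the grip in N (left out, the last holds). Time passes only in rows, so rows that do not move let the fingers close. It gives the time, the measured TCP pose, the force and the opening at its end, in the units of the state.
- get_obs(): the state, without advancing time (a new reading comes with each control period).
- read_camera(name): name is "scene" or "top" or "wrist"; returns the picture (384x512x3 uint8, blue, green, red); there is no depth.
- calibration(name): a dict with "camera_matrix" (3x3 intrinsics, pixels), "k1" (the pictures are not rectified: a ray, as slopes to the right and down, at radius r is drawn at 1 + k1 r^2 times it, then the intrinsics apply), "rvec" (rotation vector, rad) and "tvec" (3), from world to camera coordinates, as OpenCV has them. Camera axes: x right, y down, z forward; pixel columns grow to the right and rows downward; lengths in m; the calibration is good to about 2 mm. A picture is of the moment at which its call begins: read the wrist's pose just before it. calibration takes no time and is no camera call; for the wrist camera it gives the pose at the moment of the call.
- hand_in(): hands the job in, once; it reports no verdict.
Trained networks look in the newest picture that a camera, given by its name, has taken for a name from the list of things; names that differ only in an ending like _2 or _b are one class to them, and where a whole thing is asked for, a point or a joint stands for the part that bears it (a point fixed in the world has none). Each returns a list of dicts, best first, with "conf" (0 to 1); they miss things now and then, are a little off and sometimes report something else, mostly with a low value. They report only what shows in the picture. A call takes as long as a camera call. They do not tell look-alikes from the thing itself.
- recognise(camera, name): "xy" ([column, row] in pixels, amid what is visible of it).
- outline_of(camera, name): "mask" (384x512 bool, what is visible of it) and "xy" ([column, row] in pixels, amid what is visible of it).
- place_of(camera, name): "xy" ([column, row] in pixels: a listed point, or the origin of a listed thing).
The state is a dict: "t": time; "q": joint angles; "joint_vel": joint speeds; "joint_torque": joint torques, N m; "eef_pos": TCP position; "tool_rot": TCP orientation; "contact_force": force on the tool from outside, world axes, zero at the start; "torque": the same for the moment, N m; "gripper_width": opening from 0.0 (shut) to 1.0 (fully open).
Only numpy, scipy, OpenCV 4.12 (cv2) and the standard library are available. Lean on these libraries where they do the work, as an engineer would, in place of code of your own. Each camera call takes 0.05 s, during which the arm holds its last target.

## Working session

There is one attempt and no reset: what is moved stays moved. The work goes in short steps, Python scripts to look and compute and a tool call to move; the robot and the scene stay as the last step left them, time stands still between calls to the robot, and variables do not carry over. Pictures are saved under pics/ and viewed, and the job is handed in when it is done.

Besides the shell and the picture viewer there is one more tool, called after "Emit:" by a JSON object that holds its "method" and its "body". move_arm: Moves the arm, as the interface text tells. Its arguments: {"type":"object","properties":{"steps":{"type":"array"},"newtons":{"type":"number"}},"required":["steps"]}

```bash
ls; mkdir -p pics
python3 - <<'E'
from station import *
import cv2
o=get_obs();print(o['t'],o['eef_pos'],o['tool_rot'],o['gripper_width'],o['contact_force'])
for c in ['scene','top']:
    im=read_camera(c);cv2.imwrite(f'pics/{c}0.png',im)
    k=calibration(c);print(c,k)
E
```

```text
pics
0.0 [ 0.30403823 -0.60192343  0.21031173] [-4.21306566e-04  8.51733263e-01 -5.23974786e-01 -8.33479895e-04] 1.002955036266198 [ 0.59685871 -0.37649181  0.4388644 ]
scene {'camera_matrix': array([[411.72014762,   0.        , 255.87833539],
       [  0.        , 411.72014762, 197.60448237],
       [  0.        ,   0.        ,   1.        ]]), 'k1': -0.14045902462013296, 'rvec': array([ 1.1768465 ,  2.40948393, -0.91625118]), 'tvec': array([ 0.30752949, -0.24339828,  1.51243851])}
top {'camera_matrix': array([[481.43531872,   0.        , 250.86170538],
       [  0.        , 481.43531872, 192.85006277],
       [  0.        ,   0.        ,   1.        ]]), 'k1': -0.10068377348615691, 'rvec': array([ 2.17003704, -2.13611484,  0.09261199]), 'tvec': array([0.01567924, 0.50464889, 1.39366088])}
```

View pics/scene0.png

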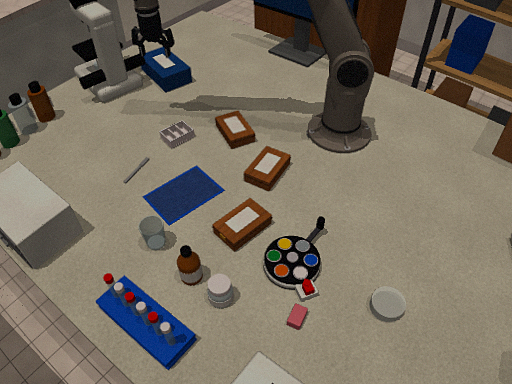

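View pics/top0.png

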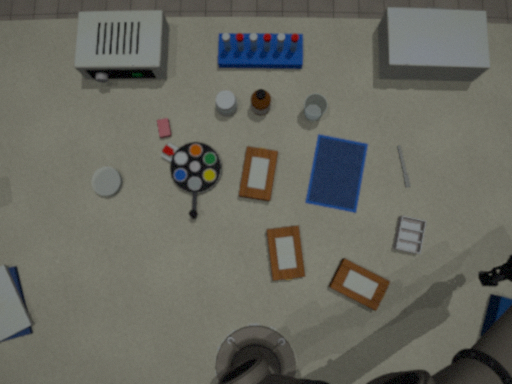

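```bash
cat > h.py <<'E'
import numpy as np,cv2
from station import *
def proj(cam,P,k=None):
    k=k or calibration(cam);R=cv2.Rodrigues(np.array(k['rvec']))[0]
    c=np.atleast_2d(P)@R.T+k['tvec'];s=c[:,:2]/c[:,2:]
    r2=(s**2).sum(1,keepdims=True);s=s*(1+k['k1']*r2)
    K=k['camera_matrix'];return s*[K[0,0],K[1,1]]+K[:2,2]
def unproj(cam,uv,z,k=None):
    k=k or calibration(cam);R=cv2.Rodrigues(np.array(k['rvec']))[0]
    K=k['camera_matrix'];d=(np.atleast_2d(uv).astype(float)-K[:2,2])/[K[0,0],K[1,1]]
    s=d.copy()
    for _ in range(30): s=d/(1+k['k1']*(s**2).sum(1,keepdims=True))
    ray=np.c_[s,np.ones(len(s))]@R;C=-R.T@k['tvec']
    return C+ray*((z-C[2])/ray[:,2:])
E
python3 - <<'E'
from h import *
np.set_printoptions(precision=4,suppress=True)
read_camera('top');read_camera('scene')
H=dict(wheel_axis=.044,lever_knob=.066,green_filter=.037,pointer=.037,box_corner_a=0,box_corner_b=0,box_corner_c=0,box_corner_d=0,slide_box=0,mat=0,amber_bottle=0,beaker=0,jar=0)
for cam in ['top','scene']:
  for n,z in H.items():
    for r in place_of(cam,n)[:3]:
      if r['conf']>.3: print(cam,n,round(r['conf'],2),np.array(r['xy']),unproj(cam,r['xy'],z)[0][:2])
for n,z in [('slide_box',.042),('mat',0)]:
  for r in outline_of('top',n)[:4]:
    c,_=cv2.findContours(r['mask'].astype(np.uint8),0,2);c=max(c,key=cv2.contourArea)
    w=unproj('top',c[:,0,:],z)[:,:2]
    print(n,r['conf'],r['xy'],cv2.minAreaRect((w*1000).astype(np.float32)))
E
```

```text
top wheel_axis 0.9 [193.1 166.8] [0.5775 0.195 ]
top wheel_axis 0.7 [257.7 173.9] [0.5588 0.0041]
top wheel_axis 0.58 [313.4 112.3] [ 0.7467 -0.159 ]
top lever_knob 0.66 [194.4 213.5] [0.4381 0.1839]
top green_filter 0.96 [207.  156.3] [0.6107 0.1556]
top green_filter 0.62 [183.4 159.1] [0.6015 0.2258]
top pointer 0.9 [183.6 157.1] [0.6075 0.2255]
top box_corner_a 0.98 [237.  194.1] [0.5031 0.0661]
top box_corner_a 0.98 [326.7 286.2] [ 0.2331 -0.2046]
top box_corner_a 0.96 [373.9 305.7] [ 0.1774 -0.3449]
top box_corner_b 0.98 [237.  194.1] [0.5031 0.0661]
top box_corner_b 0.98 [326.7 286.2] [ 0.2331 -0.2046]
top box_corner_b 0.96 [373.9 305.7] [ 0.1774 -0.3449]
top box_corner_c 0.98 [237.  194.1] [0.5031 0.0661]
top box_corner_c 0.98 [326.7 286.2] [ 0.2331 -0.2046]
top box_corner_c 0.96 [373.9 305.7] [ 0.1774 -0.3449]
top box_corner_d 0.98 [237.  194.1] [0.5031 0.0661]
top box_corner_d 0.98 [326.7 286.2] [ 0.2331 -0.2046]
top box_corner_d 0.96 [373.9 305.7] [ 0.1774 -0.3449]
top slide_box 0.96 [284.3 254.1] [ 0.3258 -0.0782]
top slide_box 0.84 [355.2 283.1] [ 0.2432 -0.2891]
top slid
[... 1499 characters left out ...]
 beaker 0.91 [155.4 242.1] [ 0.76   -0.1672]
scene beaker 0.67 [385.3 306.8] [0.537  0.4575]
scene beaker 0.33 [294.6 317.5] [0.704  0.2849]
scene jar 0.66 [220.6 295.1] [0.771  0.0949]
slide_box 0.9 [358.8, 282.4] ((244.23391723632812, -292.5628662109375), (158.79916381835938, 97.9381332397461), 64.94290924072266)
slide_box 0.81 [255.8, 170.0] ((561.247314453125, 5.900417327880859), (99.07273864746094, 156.84909057617188), 80.15653991699219)
slide_box 0.77 [284.9, 253.2] ((331.3251647949219, -79.63712310791016), (153.387451171875, 99.16194915771484), 7.621379375457764)
mat 0.58 [333.6, 173.3] ((572.6970825195312, -232.94204711914062), (158.44427490234375, 217.243896484375), 79.457763671875)
```

```bash
cat >> h.py <<'E'
def rect(c,yaw,L,W,z):
    a=np.array([[L,W],[L,-W],[-L,-W],[-L,W]])/2
    R=np.array([[np.cos(yaw),-np.sin(yaw)],[np.sin(yaw),np.cos(yaw)]])
    return np.c_[a@R.T+c,np.full(4,z)]
def circ(c,r,z):
    t=np.linspace(0,2*np.pi,60);return np.c_[c[0]+r*np.cos(t),c[1]+r*np.sin(t),np.full(60,z)]
def overlay(name,cam,im,polys,x0,y0,w,h,s):
    big=cv2.resize(im[y0:y0+h,x0:x0+w],None,fx=s,fy=s,interpolation=cv2.INTER_CUBIC)
    for P,col in polys:
        p=(proj(cam,P)-[x0,y0]+.5)*s
        cv2.polylines(big,[np.round(p).astype(np.int32)],True,col,1,cv2.LINE_AA)
    cv2.imwrite('pics/'+name,big)
E
cat > ov.py <<'E'
from h import *
import sys
def draw(tag,box,mat,wh,yaw_b,tur):
    d=np.deg2rad
    lev=wh+.14*np.array([np.cos(d(yaw_b+120)+tur),np.sin(d(yaw_b+120)+tur)])
    pt=wh+.0915*np.array([np.cos(d(yaw_b+60)),np.sin(d(yaw_b+60))])
    polys=[(rect(box[:2],d(box[2]),.15,.095,.042),(0,255,255)),(rect(box[:2],d(box[2]),.15,.095,0),(0,255,0)),
     (rect(mat[:2],d(mat[2]),.215,.155,0),(255,255,0)),(circ(wh,.076,.036),(0,0,255)),(circ(lev,.011,.066),(0,255,0)),(rect(pt,d(yaw_b+60),.039,.02,.044),(255,0,255))]
    overlay(tag+'_top.png','top',read_camera('top'),polys,150,90,240,170,3.3)
    overlay(tag+'_scene.png','scene',read_camera('scene'),polys,130,130,230,172,3.4)
E
python3 - <<'E'
from ov import *
draw('a',(.563,.006,-10),(.574,-.236,-10.5),np.array([.577,.193]),4,1.047)
E
```

```text
(no output)
```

View pics/a_top.png

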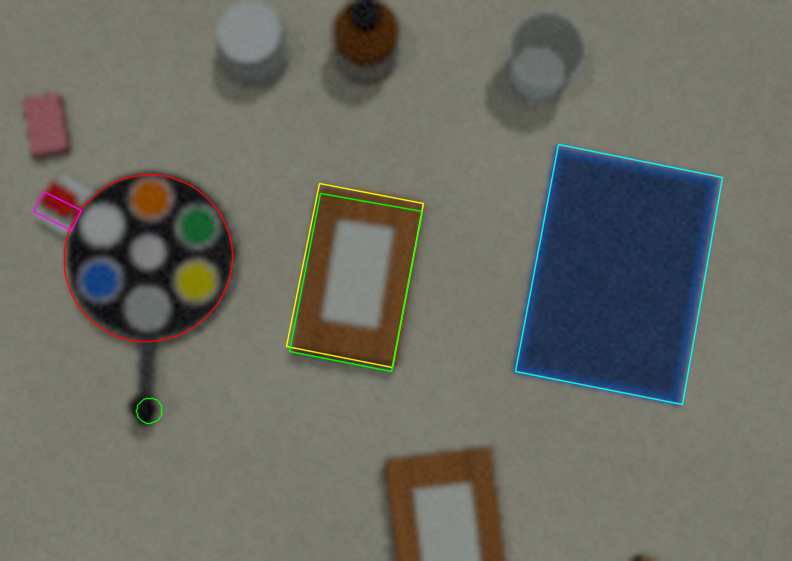

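View pics/a_scene.png

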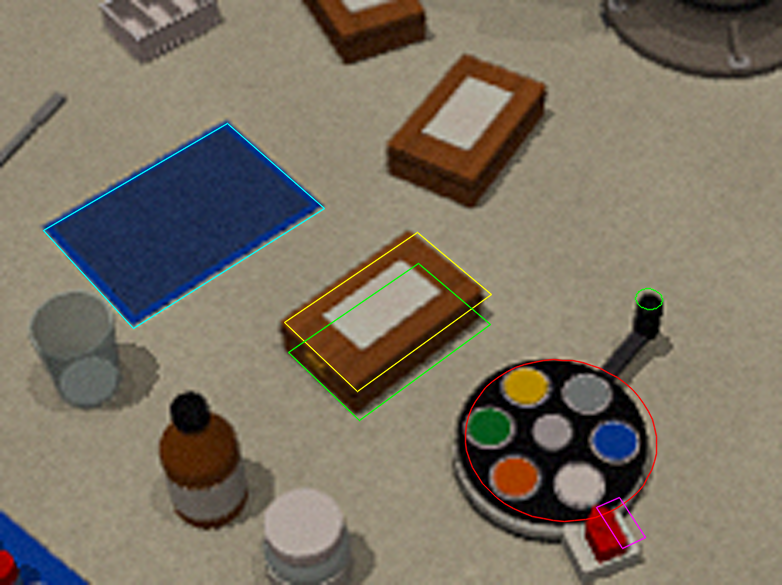

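Emit:
{"method": "move_arm", "body": {"steps": [{"fingers":45,"translation":[15,63,0],"turn":-0.06},{"fingers":45,"translation":[15,63,0],"turn":-0.06},{"fingers":45,"translation":[15,63,0],"turn":-0.06},{"fingers":45,"translation":[15,63,0],"turn":-0.06},{"fingers":45,"translation":[15,63,0],"turn":-0.06},{"fingers":45,"translation":[15,63,0],"turn":-0.07},{"fingers":45,"translation":[14,63,0],"turn":-0.07},{"fingers":45,"translation":[14,62,0],"turn":-0.07},{"fingers":45,"translation":[14,62,0],"turn":-0.07},{"fingers":45,"translation":[14,62,0],"turn":-0.07}]}}

```text
t: 2.95
eef_pos: [0.4465, 0.0081, 0.2118]
tool_rot: [0.0, -0.639, 0.769, -0.001]
contact_force: [0.8, -0.9, -0.6]
gripper_width: 0.529
```

Emit:
{"method": "move_arm", "body": {"steps": [{"fingers":45,"translation":[0,10,-30],"turn":0},{"fingers":45,"translation":[2,3,-50],"turn":0},{"fingers":45,"translation":[0,0,-50],"turn":0},{"fingers":45,"translation":[0,0,-45],"turn":0},{"fingers":45,"translation":[0,0,-24],"turn":0},{"fingers":45,"translation":[0,0,0],"turn":0}]}}

```text
t: 3.7
eef_pos: [0.4468, 0.0191, 0.0111]
tool_rot: [-0.001, -0.64, 0.768, 0.001]
contact_force: [-0.6, 0.3, -0.8]
gripper_width: 0.527
```

Run:
```python
from ov import *
draw('b',(.559,.006,-10),(.574,-.236,-10.5),np.array([.577,.189]),1,1.047)
```

```text
(no output)
```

View pics/b_top.png

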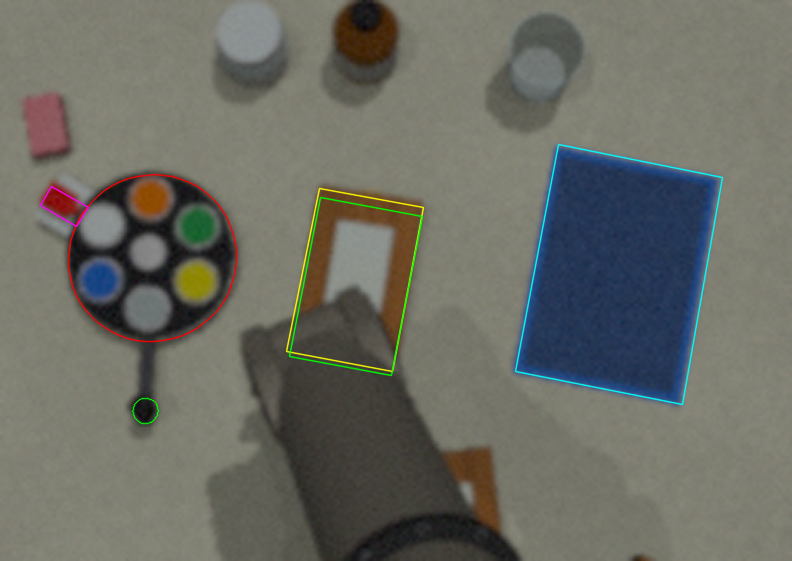

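View pics/b_scene.png

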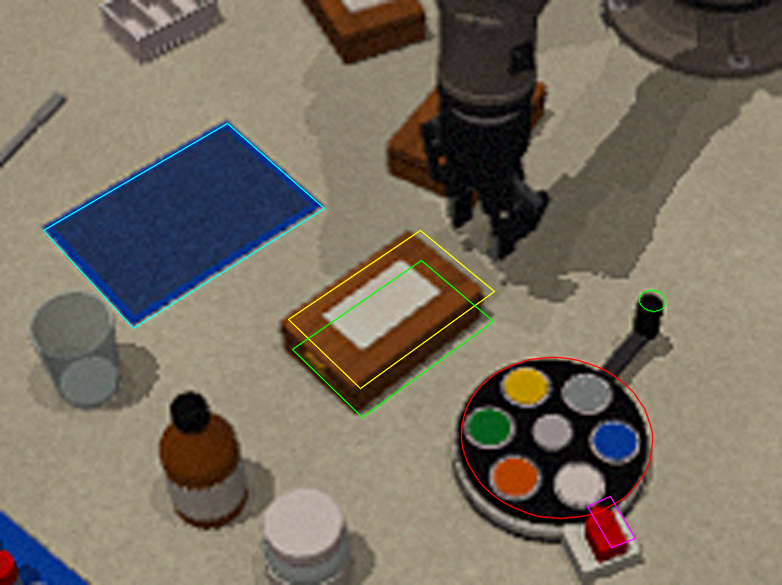

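Emit:
{"method": "move_arm", "body": {"steps": [{"fingers":45,"translation":[9,2,0],"turn":0},{"fingers":45,"translation":[8,-1,0],"turn":0},{"fingers":45,"translation":[7,-1,0],"turn":0},{"fingers":45,"translation":[5,-1,0],"turn":0},{"fingers":45,"translation":[5,-1,0],"turn":0},{"fingers":45,"translation":[5,-1,0],"turn":0},{"fingers":45,"translation":[5,-1,0],"turn":0},{"fingers":45,"translation":[5,-1,0],"turn":0},{"fingers":45,"translation":[5,-1,0],"turn":0},{"fingers":45,"translation":[5,-1,0],"turn":0}]}}

```text
t: 5.05
eef_pos: [0.5074, 0.012, 0.0122]
tool_rot: [-0.0, -0.64, 0.769, -0.0]
contact_force: [-1.7, 0.1, -1.0]
gripper_width: 0.529
```

Emit:
{"method": "move_arm", "body": {"steps": [{"fingers":45,"translation":[5,-1,0],"turn":0},{"fingers":45,"translation":[5,-1,0],"turn":0},{"fingers":45,"translation":[5,-1,0],"turn":0},{"fingers":45,"translation":[5,-1,0],"turn":0},{"fingers":45,"translation":[3,-0.5,0],"turn":0},{"fingers":45,"translation":[0,0,0],"turn":0}]}}

```text
t: 5.8
eef_pos: [0.5308, 0.0077, 0.0125]
tool_rot: [0.0, -0.64, 0.769, -0.0]
contact_force: [-0.1, 0.3, 0.5]
gripper_width: 0.526
```

Run:
```python
from ov import *
draw('c',(.614,-.006,-10),(.574,-.236,-10.5),np.array([.577,.190]),1,1.047)
```

```text
(no output)
```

View pics/c_top.png

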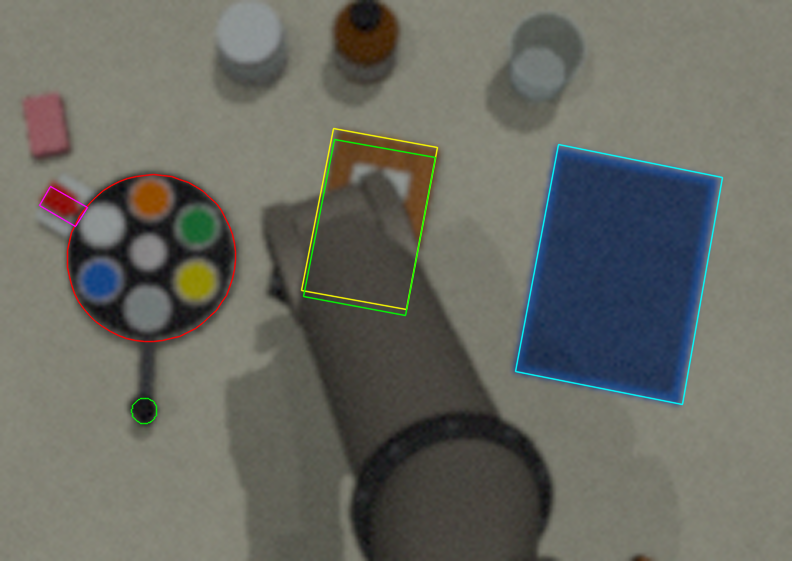

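View pics/c_scene.png

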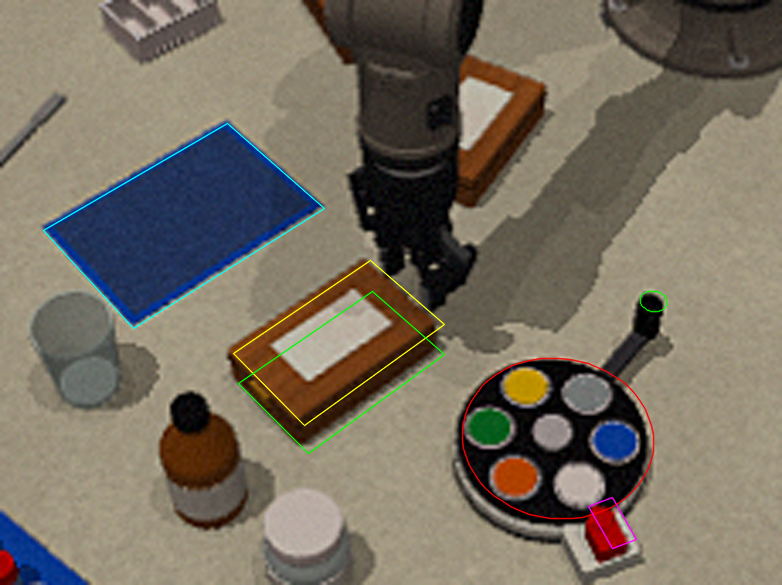

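Emit:
{"method": "move_arm", "body": {"steps": [{"fingers":45,"translation":[-20,3,0],"turn":0},{"fingers":60,"translation":[0,0,50],"turn":0.15},{"fingers":60,"translation":[0,0,55],"turn":0.15},{"fingers":60,"translation":[30,10,0],"turn":0.18},{"fingers":60,"translation":[35,10,0],"turn":0.18},{"fingers":60,"translation":[30,15,0],"turn":0.18},{"fingers":60,"translation":[18,15,0],"turn":0.18},{"fingers":60,"translation":[0,8,0],"turn":0.18},{"fingers":60,"translation":[0,0,0],"turn":0.18},{"fingers":60,"translation":[0,0,0],"turn":0.18}]}}

```text
t: 7.15
eef_pos: [0.6233, 0.0688, 0.1174]
tool_rot: [-0.0, 0.996, -0.093, 0.0]
contact_force: [-0.4, 0.1, -0.6]
gripper_width: 0.703
```

Run:
```python
from ov import *
o=get_obs();print(o['q'],o['eef_pos'],o['tool_rot'],o['contact_force'])
draw('d',(.611,-.008,-10),(.574,-.236,-10.5),np.array([.577,.190]),1,1.047)
```

```text
[ 0.26694502  0.58438473 -0.66003702  1.72481188  0.42040805  0.97760032
 -0.73916448] [0.62328057 0.06884467 0.11737721] [-3.64771705e-05  9.95637165e-01 -9.33089298e-02  2.80151185e-04] [-0.40411404  0.14218005 -0.59299135]
```

View pics/d_scene.png

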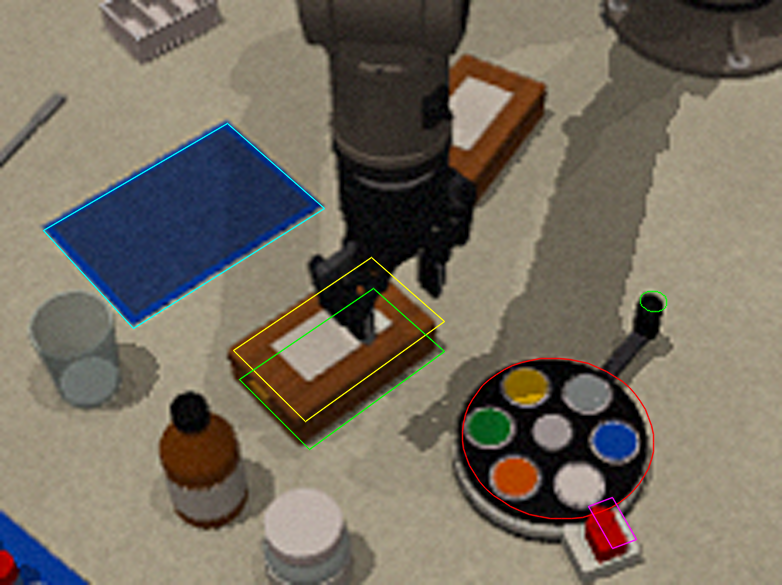

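Emit:
{"method": "move_arm", "body": {"steps": [{"fingers":60,"translation":[1,3,-30],"turn":0},{"fingers":60,"translation":[0,0,-40],"turn":0},{"fingers":60,"translation":[0,0,-25],"turn":0},{"fingers":60,"translation":[0,0,-8],"turn":0},{"fingers":60,"translation":[0,0,0],"turn":0}]}}

```text
t: 7.88
eef_pos: [0.6242, 0.0718, 0.0145]
tool_rot: [-0.0, 0.995, -0.097, 0.0]
contact_force: [0.2, 0.6, 1.6]
gripper_width: 0.703
```

Emit:
{"method": "move_arm", "body": {"steps": [{"fingers":60,"translation":[-1.6,-10,0],"turn":0},{"fingers":60,"translation":[-1.6,-8,-1],"turn":0},{"fingers":60,"translation":[-1,-6,0],"turn":0},{"fingers":60,"translation":[-1,-6,0],"turn":0},{"fingers":60,"translation":[-1,-6,0],"turn":0},{"fingers":60,"translation":[-1,-6,0],"turn":0},{"fingers":60,"translation":[-1,-6,0],"turn":0},{"fingers":60,"translation":[-1,-6,0],"turn":0},{"fingers":60,"translation":[-1,-6,0],"turn":0},{"fingers":60,"translation":[-1,-6,0],"turn":0}]}}

```text
t: 9.12
eef_pos: [0.6129, 0.0054, 0.0134]
tool_rot: [-0.0, 0.995, -0.096, 0.0]
contact_force: [0.6, 3.1, 2.7]
gripper_width: 0.704
```

Emit:
{"method": "move_arm", "body": {"steps": [{"fingers":60,"translation":[-1,-6,0],"turn":0},{"fingers":60,"translation":[-1,-6,0],"turn":0},{"fingers":60,"translation":[-1,-6,0],"turn":0},{"fingers":60,"translation":[-1,-6,0],"turn":0},{"fingers":60,"translation":[-1,-6,0],"turn":0},{"fingers":60,"translation":[-1,-6,0],"turn":0},{"fingers":60,"translation":[-1,-6,0],"turn":0},{"fingers":60,"translation":[-1,-6,0],"turn":0},{"fingers":60,"translation":[-1,-6,0],"turn":0},{"fingers":60,"translation":[-1,-6,0],"turn":0}]}}

```text
t: 10.38
eef_pos: [0.6028, -0.0547, 0.0133]
tool_rot: [0.0, 0.995, -0.096, -0.0]
contact_force: [1.3, 2.9, 3.2]
gripper_width: 0.703
```

Run:
```python
from ov import *
o=get_obs();print(o['eef_pos'],o['tool_rot'],o['contact_force'])
p=o['eef_pos'];c=(p[0]-.174*.0585,p[1]-.985*.0585,-10.5);print(c)
draw('e',c,(.574,-.236,-10.5),np.array([.577,.190]),1,1.047)
```

```text
[ 0.60280313 -0.0546893   0.01329887] [ 7.01073297e-06  9.95345480e-01 -9.63710322e-02 -2.05703131e-05] [1.26057601 2.93760005 3.19744556]
(np.float64(0.5926241346308395), np.float64(-0.11231180149347225), -10.5)
```

View pics/e_scene.png

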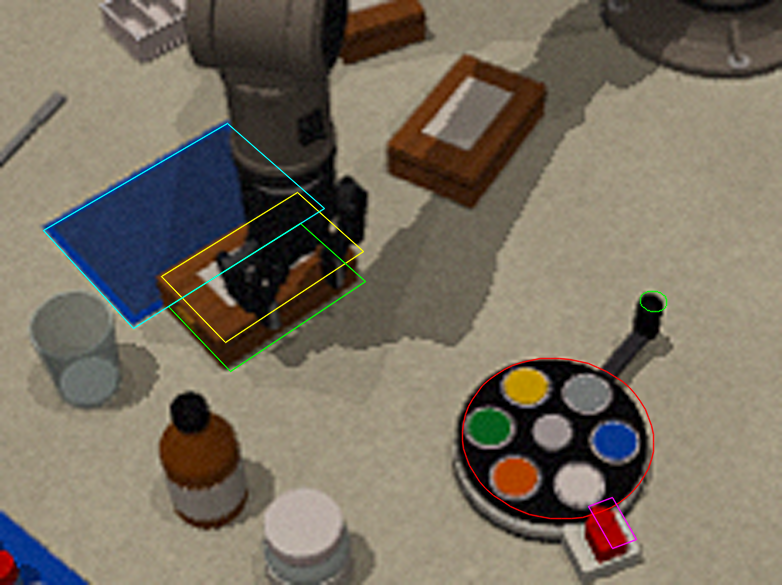

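View pics/e_top.png

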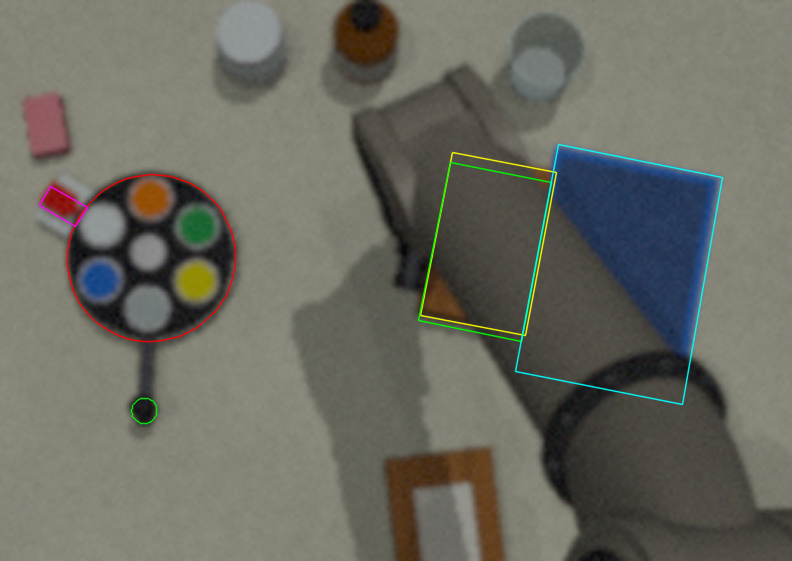

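Emit:
{"method": "move_arm", "body": {"steps": [{"fingers":60,"translation":[-1,-6,0],"turn":0},{"fingers":60,"translation":[-1,-6,0],"turn":0},{"fingers":60,"translation":[-1,-6,0],"turn":0},{"fingers":60,"translation":[-1,-6,0],"turn":0},{"fingers":60,"translation":[-1,-6,0],"turn":0},{"fingers":60,"translation":[-1,-6,0],"turn":0},{"fingers":60,"translation":[-1,-6,0],"turn":0},{"fingers":60,"translation":[-1,-6,0],"turn":0},{"fingers":60,"translation":[-1,-6,0],"turn":0},{"fingers":60,"translation":[-1,-6,0],"turn":0}]}}

```text
t: 11.72
eef_pos: [0.5928, -0.1147, 0.0133]
tool_rot: [-0.0, 0.995, -0.096, -0.0]
contact_force: [0.7, 0.9, -0.2]
gripper_width: 0.703
```

Emit:
{"method": "move_arm", "body": {"steps": [{"fingers":60,"translation":[-1,-6,0],"turn":0},{"fingers":60,"translation":[-1,-6,0],"turn":0},{"fingers":60,"translation":[-1,-6,0],"turn":0},{"fingers":60,"translation":[-1,-6,0],"turn":0},{"fingers":60,"translation":[-1,-6,0],"turn":0},{"fingers":60,"translation":[-1,-6,0],"turn":0},{"fingers":60,"translation":[-1,-6,0],"turn":0},{"fingers":60,"translation":[-1,-6,0],"turn":0},{"fingers":60,"translation":[-1,-6,0],"turn":0},{"fingers":60,"translation":[-1,-6,0],"turn":0}]}}

```text
t: 12.98
eef_pos: [0.5828, -0.1747, 0.0133]
tool_rot: [-0.0, 0.995, -0.096, -0.0]
contact_force: [-0.1, 1.2, 0.1]
gripper_width: 0.697
```

Emit:
{"method": "move_arm", "body": {"steps": [{"fingers":60,"translation":[0,0,0],"turn":0},{"fingers":60,"translation":[4,25,0],"turn":0},{"fingers":60,"translation":[0,5,50],"turn":0},{"fingers":60,"translation":[0,20,50],"turn":0},{"fingers":0,"translation":[-10,60,0],"turn":0},{"fingers":0,"translation":[-15,60,0],"turn":0},{"fingers":0,"translation":[-15,60,0],"turn":0}]}}

```text
t: 13.85
eef_pos: [0.5466, 0.0571, 0.1138]
tool_rot: [0.0, 0.995, -0.097, 0.001]
contact_force: [0.7, 0.8, -0.3]
gripper_width: 0.07
```

Run:
```python
from ov import *
o=get_obs();print(o['eef_pos'],o['tool_rot'],o['contact_force'])
draw('f',(.572,-.236,-10.5),(.574,-.236,-10.5),np.array([.577,.190]),1,1.047)
```

```text
[0.54662552 0.05710934 0.11383009] [ 1.70323345e-04  9.95313760e-01 -9.66959359e-02  6.21360908e-04] [ 0.67957418  0.7673848  -0.30469431]
```

View pics/f_scene.png

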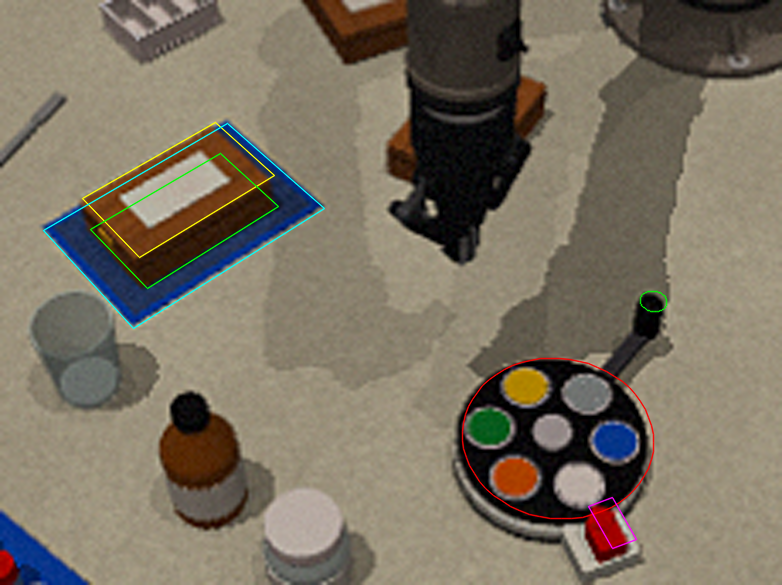

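View pics/f_top.png

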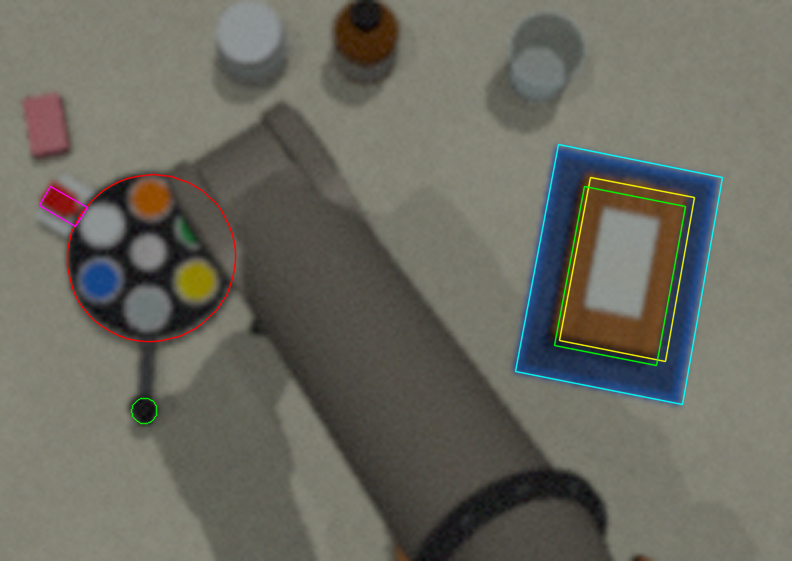

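Run:
```python
import numpy as np
C=np.array([577,190.]);prev=None
for f in list(range(168,222,3))+list(range(222,285,3)):
    a=np.deg2rad(f);r=np.array([np.cos(a),np.sin(a)]);t=np.array([-r[1],r[0]])
    p=C+140*r-25.5*t
    print(f,p.round(1),None if prev is None else (p-prev).round(1));prev=p
```

```text
168 [445.4 244.1] None
171 [442.7 237.1] [-2.6 -7. ]
174 [440.4 230. ] [-2.3 -7.1]
177 [438.5 222.8] [-1.9 -7.2]
180 [437.  215.5] [-1.5 -7.3]
183 [435.9 208.1] [-1.1 -7.4]
186 [435.1 200.7] [-0.8 -7.4]
189 [434.7 193.3] [-0.4 -7.4]
192 [434.8 185.8] [ 0.  -7.5]
195 [435.2 178.4] [ 0.4 -7.4]
198 [436. 171.] [ 0.8 -7.4]
201 [437.2 163.6] [ 1.2 -7.4]
204 [438.7 156.4] [ 1.6 -7.3]
207 [440.7 149.2] [ 2.  -7.2]
210 [443.  142.1] [ 2.3 -7.1]
213 [445.7 135.1] [ 2.7 -6.9]
216 [448.7 128.3] [ 3.1 -6.8]
219 [452.2 121.7] [ 3.4 -6.6]
222 [455.9 115.3] [ 3.7 -6.4]
225 [460. 109.] [ 4.1 -6.2]
228 [464.4 103. ] [ 4.4 -6. ]
231 [469.1  97.2] [ 4.7 -5.8]
234 [474.1  91.7] [ 5.  -5.5]
237 [479.4  86.5] [ 5.3 -5.3]
240 [484.9  81.5] [ 5.6 -5. ]
243 [490.7  76.8] [ 5.8 -4.7]
246 [496.8  72.5] [ 6.  -4.4]
249 [503.   68.4] [ 6.3 -4. ]
252 [509.5  64.7] [ 6.5 -3.7]
255 [516.1  61.4] [ 6.6 -3.4]
258 [522.9  58.4] [ 6.8 -3. ]
261 [529.9  55.7] [ 7.  -2.6]
264 [537.   53.4] [ 7.1 -2.3]
267 [544.2  51.5] [ 7.2 -1.9]
270 [551.5  50. ] [ 7.3 -1.5]
273 [558.9  48.9] [ 7.4 -1.1]
276 [566.3  48.1] [ 7.4 -0.8]
279 [573.7  47.7] [ 7.4 -0.4]
282 [581.2  47.8] [7.5 0. ]
```

Emit:
{"method": "move_arm", "body": {"newtons": 40, "steps": [{"fingers":0,"translation":[-20,30,0],"turn":-0.18},{"fingers":0,"translation":[-20,30,0],"turn":-0.18},{"fingers":0,"translation":[-20,40,0],"turn":-0.18},{"fingers":0,"translation":[-20,40,0],"turn":-0.18},{"fingers":0,"translation":[-15,30,0],"turn":-0.18},{"fingers":0,"translation":[-8,12,0],"turn":-0.18},{"fingers":0,"translation":[0,0,0],"turn":-0.18},{"fingers":0,"translation":[0,0,0],"turn":-0.18},{"fingers":0,"translation":[0,0,0],"turn":-0.11}]}}

```text
t: 15.08
eef_pos: [0.4441, 0.2376, 0.1136]
tool_rot: [0.0, -0.642, 0.767, -0.0]
contact_force: [-0.0, 0.4, -0.2]
gripper_width: -0.002
```

Emit:
{"method": "move_arm", "body": {"steps": [{"fingers":0,"translation":[0,3,-35],"turn":0},{"fingers":0,"translation":[0,0,-33],"turn":0},{"fingers":0,"translation":[0,0,0],"turn":0}]}}

```text
t: 15.45
eef_pos: [0.4424, 0.2395, 0.0437]
tool_rot: [-0.002, -0.644, 0.765, 0.0]
contact_force: [0.3, 0.2, 0.1]
gripper_width: 0.0
```

Run:
```python
from ov import *
o=get_obs();print(o['eef_pos'],o['tool_rot'],o['contact_force'],o['q'])
draw('g',(.570,-.237,-10.5),(.574,-.236,-10.5),np.array([.577,.190]),1,1.047)
cv2.imwrite('pics/g_w.png',read_camera('wrist'))
```

```text
[0.44239805 0.23954377 0.04367724] [-2.30560929e-03 -6.43868325e-01  7.65132795e-01  2.63774983e-04] [0.26848519 0.21057374 0.07421609] [-0.29397249  0.46795641 -0.39933985  2.07049009  0.28937174  0.66048887
 -2.62843044]
```

View pics/g_scene.png

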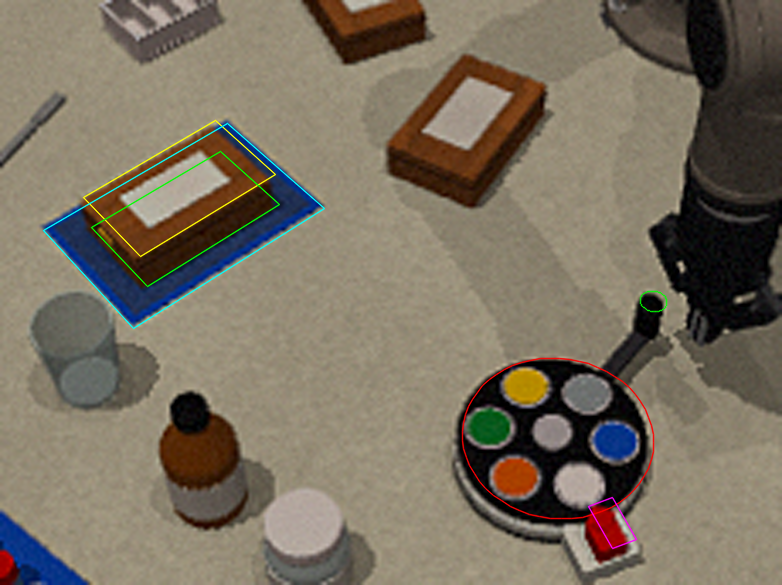

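View pics/g_w.png

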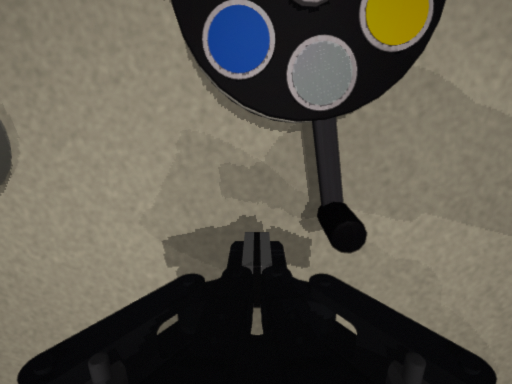

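Emit:
{"method": "move_arm", "body": {"steps": [{"fingers":0,"translation":[-2,-8,2],"turn":0.03},{"fingers":0,"translation":[-2,-8,0],"turn":0.05},{"fingers":0,"translation":[-1.5,-7,0],"turn":0.05},{"fingers":0,"translation":[-1,-4,0],"turn":0.03},{"fingers":0,"translation":[0,0,0],"turn":0}]}}

```text
t: 16.23
eef_pos: [0.438, 0.2137, 0.0481]
tool_rot: [0.001, -0.702, 0.712, -0.0]
contact_force: [0.1, -0.1, -0.2]
gripper_width: 0.005
```

Run:
```python
from ov import *
cv2.imwrite('pics/h_w.png',read_camera('wrist'))
```

```text
(no output)
```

View pics/h_w.png

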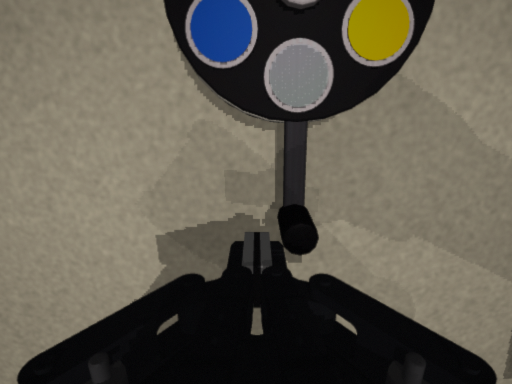

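Emit:
{"method": "move_arm", "body": {"steps": [{"fingers":0,"translation":[-1.3,-5.5,0],"turn":0.04},{"fingers":0,"translation":[-0.8,-7.4,0],"turn":0.05},{"fingers":0,"translation":[-0.4,-7.4,0],"turn":0.05},{"fingers":0,"translation":[0,-7.4,0],"turn":0.05},{"fingers":0,"translation":[0.4,-7.4,0],"turn":0.05},{"fingers":0,"translation":[0.8,-7.4,0],"turn":0.05},{"fingers":0,"translation":[1.2,-7.4,0],"turn":0.05}]}}

```text
t: 17.15
eef_pos: [0.4376, 0.1641, 0.0475]
tool_rot: [-0.0, 0.813, -0.582, 0.0]
contact_force: [-0.4, -0.3, -0.2]
gripper_width: -0.0
```

Run:
```python
from ov import *
draw('i',(.570,-.237,-10.5),(.574,-.236,-10.5),np.array([.577,.190]),1,1.047+.35)
cv2.imwrite('pics/i_w.png',read_camera('wrist'))
```

```text
(no output)
```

View pics/i_w.png

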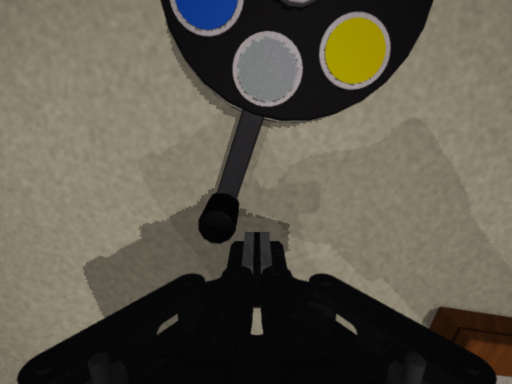

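View pics/i_scene.png

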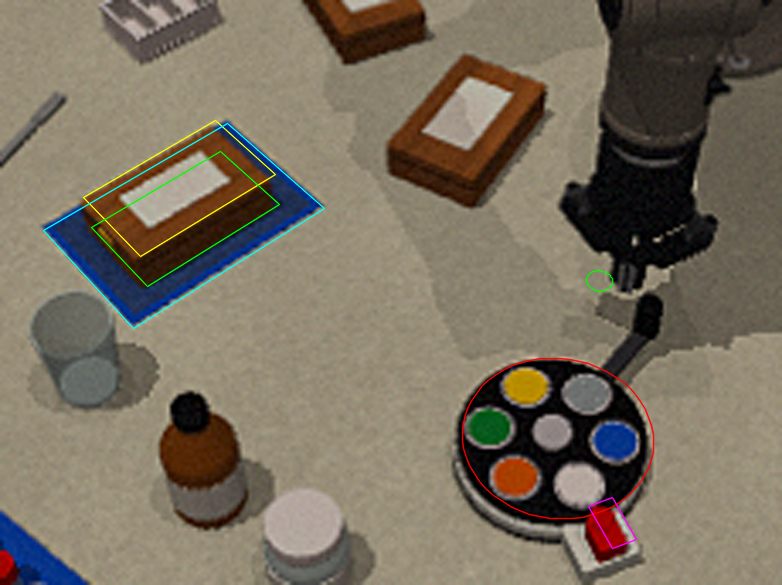

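Run:
```python
from ov import *
np.set_printoptions(precision=4,suppress=True)
o=get_obs();p=o['eef_pos'];print(p)
print('tcp px',proj('wrist',p))
print(place_of('wrist','lever_knob'),)
print(place_of('wrist','wheel_axis'),)
for uv in [(216,226),(218,222)]: print(unproj('wrist',uv,.066))
for uv in [(268,69)]: print('gray filter',unproj('wrist',uv,.037))
im=read_camera('wrist')
cv2.imwrite('pics/j_w.png',cv2.resize(im[150:300,150:350],None,fx=3.5,fy=3.5,interpolation=cv2.INTER_CUBIC))
print(recognise('scene','lever_knob'))
```

```text
[0.4376 0.1639 0.0475]
tcp px [[257.4057 231.0848]]
[{'xy': [218.8, 225.4], 'conf': 0.91}]
[]
[[0.4412 0.1903 0.066 ]]
[[0.4439 0.19   0.066 ]]
gray filter [[0.5308 0.1898 0.037 ]]
[{'xy': [295.3, 259.0], 'conf': 0.83}]
```

View pics/j_w.png

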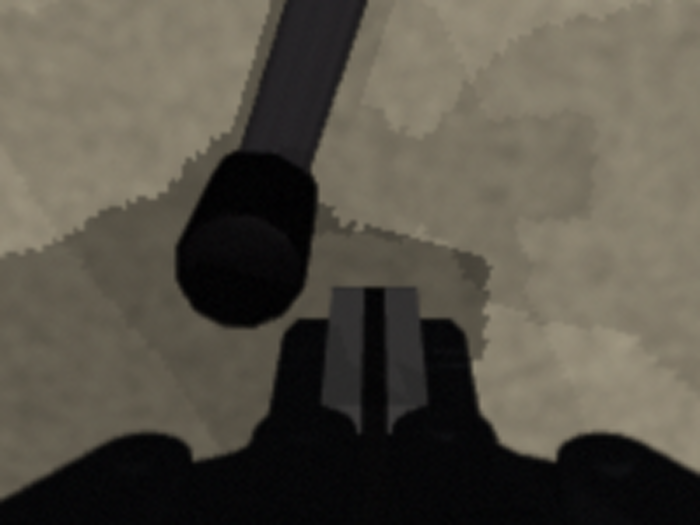

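View pics/i_top.png

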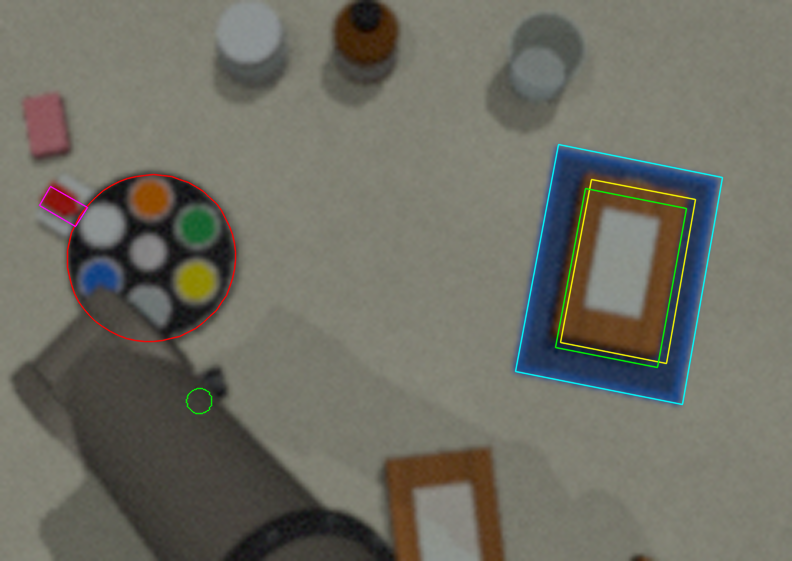

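Emit:
{"method": "move_arm", "body": {"steps": [{"fingers":0,"translation":[0,-8,10],"turn":0},{"fingers":40,"translation":[0,0,55],"turn":-0.11},{"fingers":70,"translation":[2,14,0],"turn":-0.11},{"fingers":70,"translation":[1,20,0],"turn":-0.11},{"fingers":70,"translation":[0,0,0],"turn":0},{"fingers":70,"translation":[0,0,0],"turn":0}]}}

```text
t: 18.25
eef_pos: [0.4401, 0.1888, 0.1123]
tool_rot: [-0.0, -0.707, 0.707, -0.0]
contact_force: [-0.6, 0.3, -0.7]
gripper_width: 0.822
```

Run:
```python
from ov import *
np.set_printoptions(precision=4,suppress=True)
o=get_obs();p=o['eef_pos'];print(p,o['tool_rot'])
im=read_camera('wrist')
print('tcp px',proj('wrist',p))
r=place_of('wrist','lever_knob');print(r)
for q in r: print(unproj('wrist',q['xy'],.066))
im[int(proj('wrist',p)[0,1]),int(proj('wrist',p)[0,0])]=(0,0,255)
cv2.imwrite('pics/k_w.png',im)
```

```text
[0.4401 0.1888 0.1123] [-0.0004 -0.7069  0.7073 -0.0001]
tcp px [[257.1591 230.8549]]
[{'xy': [259.6, 202.4], 'conf': 0.89}]
[[0.4429 0.1867 0.066 ]]
```

View pics/k_w.png

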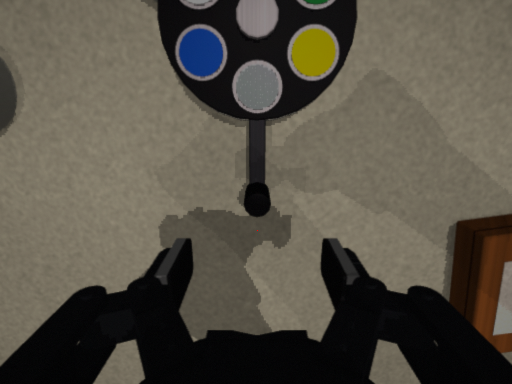

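Run:
```python
from ov import *
print(unproj('wrist',(258,12),.044),unproj('wrist',(257,86),.037),unproj('wrist',(258,204),.066),unproj('wrist',(201,52),.037),unproj('wrist',(313,52),.037))
```

```text
[[0.58143514 0.18795431 0.044     ]] [[0.53114707 0.18867624 0.037     ]] [[0.44159829 0.18800419 0.066     ]] [[0.55609251 0.23200855 0.037     ]] [[0.55603746 0.14530275 0.037     ]]
```

Emit:
{"method": "move_arm", "body": {"steps": [{"fingers":70,"translation":[4,-1,-20],"turn":0},{"fingers":70,"translation":[0,0,-30],"turn":0},{"fingers":70,"translation":[0,0,-22],"turn":0},{"fingers":70,"translation":[0,0,0],"turn":0}]}}

```text
t: 18.85
eef_pos: [0.443, 0.1875, 0.039]
tool_rot: [-0.002, -0.706, 0.708, 0.001]
contact_force: [-0.4, 0.5, -0.2]
gripper_width: 0.818
```

Run:
```python
from ov import *
o=get_obs();print(o['eef_pos'],o['contact_force'])
cv2.imwrite('pics/l_w.png',read_camera('wrist'))
print(unproj('wrist',place_of('wrist','lever_knob')[0]['xy'],.066))
```

```text
[0.44299489 0.1874824  0.03897551] [-0.43740018  0.49725323 -0.17335575]Traceback (most recent call last):
  File "<stdin>", line 4, in <module>
IndexError: list index out of range
```

View pics/l_w.png

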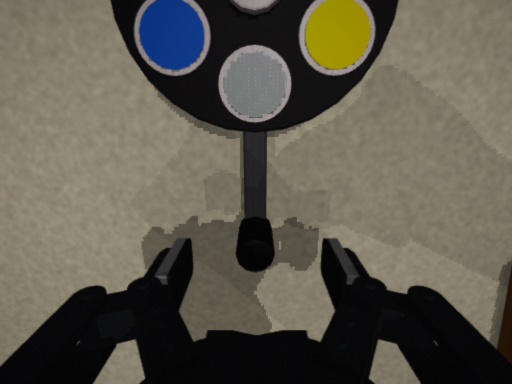

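Run:
```python
import numpy as np
C=np.array([581,188.]);prev=np.array([443,187.5])
for f in range(183,310,3):
    a=np.deg2rad(f);p=C+139*np.array([np.cos(a),np.sin(a)])
    print(f,p.round(1),(p-prev).round(1));prev=p
```

```text
183 [442.2 180.7] [-0.8 -6.8]
186 [442.8 173.5] [ 0.6 -7.3]
189 [443.7 166.3] [ 0.9 -7.2]
192 [445.  159.1] [ 1.3 -7.2]
195 [446.7 152. ] [ 1.7 -7.1]
198 [448.8 145. ] [ 2.1 -7. ]
201 [451.2 138.2] [ 2.4 -6.9]
204 [454.  131.5] [ 2.8 -6.7]
207 [457.2 124.9] [ 3.1 -6.6]
210 [460.6 118.5] [ 3.5 -6.4]
213 [464.4 112.3] [ 3.8 -6.2]
216 [468.5 106.3] [ 4.1 -6. ]
219 [473.  100.5] [ 4.4 -5.8]
222 [477.7  95. ] [ 4.7 -5.5]
225 [482.7  89.7] [ 5.  -5.3]
228 [488.   84.7] [ 5.3 -5. ]
231 [493.5  80. ] [ 5.5 -4.7]
234 [499.3  75.5] [ 5.8 -4.4]
237 [505.3  71.4] [ 6.  -4.1]
240 [511.5  67.6] [ 6.2 -3.8]
243 [517.9  64.2] [ 6.4 -3.5]
246 [524.5  61. ] [ 6.6 -3.1]
249 [531.2  58.2] [ 6.7 -2.8]
252 [538.   55.8] [ 6.9 -2.4]
255 [545.   53.7] [ 7.  -2.1]
258 [552.1  52. ] [ 7.1 -1.7]
261 [559.3  50.7] [ 7.2 -1.3]
264 [566.5  49.8] [ 7.2 -0.9]
267 [573.7  49.2] [ 7.3 -0.6]
270 [581.  49.] [ 7.3 -0.2]
273 [588.3  49.2] [7.3 0.2]
276 [595.5  49.8] [7.3 0.6]
279 [602.7  50.7] [7.2 0.9]
282 [609.9  52. ] [7.2 1.3]
285 [617.   53.7] [7.1 1.7]
288 [624.   55.8] [7.  2.1]
291 [630.8  58.2] [6.9 2.4]
294 [637.5  61. ] [6.7 2.8]
297 [644.1  64.2] [6.6 3.1]
300 [650.5  67.6] [6.4 3.5]
303 [656.7  71.4] [6.2 3.8]
306 [662.7  75.5] [6.  4.1]
309 [668.5  80. ] [5.8 4.4]
```

Emit:
{"method": "move_arm", "body": {"steps": [{"fingers":45,"translation":[0,0,2],"turn":0},{"fingers":45,"translation":[0,0,0],"turn":0},{"fingers":45,"translation":[0,0,0],"turn":0}]}}

```text
t: 19.32
eef_pos: [0.4446, 0.1889, 0.0428]
tool_rot: [0.0, -0.706, 0.708, -0.0]
contact_force: [1.1, -0.3, -0.2]
gripper_width: 0.527
```

Emit:
{"method": "move_arm", "body": {"steps": [{"fingers":45,"translation":[-1,-7,0],"turn":0.05},{"fingers":45,"translation":[0,-7,-1],"turn":0.05},{"fingers":45,"translation":[0.8,-7,0],"turn":0.05},{"fingers":45,"translation":[1.2,-7,0],"turn":0.05},{"fingers":45,"translation":[1.7,-7,0],"turn":0.05},{"fingers":45,"translation":[2,-7,0],"turn":0.05}]}}

```text
t: 20.08
eef_pos: [0.449, 0.1481, 0.0417]
tool_rot: [-0.001, 0.805, -0.593, -0.0]
contact_force: [-1.3, 2.9, 1.8]
gripper_width: 0.525
```

Run:
```python
from ov import *
o=get_obs();print(o['eef_pos'],o['contact_force'])
cv2.imwrite('pics/m_w.png',read_camera('wrist'))
```

```text
[0.44900858 0.14806598 0.04168699] [-1.30212029  2.91272225  1.75310243]
```

View pics/m_w.png

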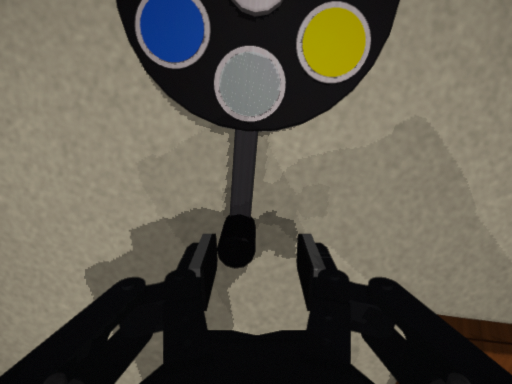

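Emit:
{"method": "move_arm", "body": {"steps": [{"fingers":45,"translation":[3.5,-6.5,0],"turn":0.05},{"fingers":45,"translation":[3.5,-6.5,0],"turn":0.05},{"fingers":45,"translation":[3.2,-6.5,0],"turn":0.05},{"fingers":45,"translation":[3.3,-6.4,0],"turn":0.05}]}}

```text
t: 20.62
eef_pos: [0.4619, 0.121, 0.0412]
tool_rot: [0.0, 0.86, -0.511, -0.0]
contact_force: [-0.7, 1.1, 0.1]
gripper_width: 0.528
```

Run:
```python
from ov import *
o=get_obs();print(o['eef_pos'],o['contact_force'])
cv2.imwrite('pics/n_w.png',read_camera('wrist'))
```

```text
[0.46185644 0.12095771 0.04124643] [-0.65077966  1.10932776  0.07033329]
```

View pics/n_w.png

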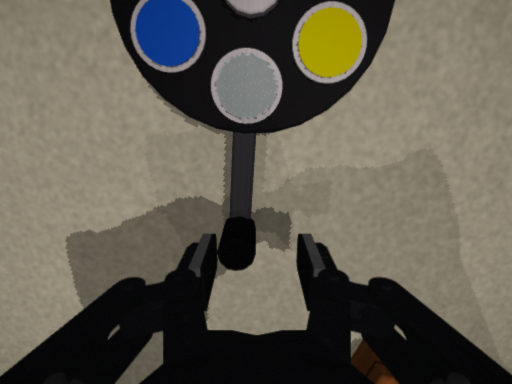

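Emit:
{"method": "move_arm", "body": {"steps": [{"fingers":45,"translation":[3.5,-6.4,0],"turn":0.05},{"fingers":45,"translation":[3.8,-6.2,0],"turn":0.05},{"fingers":45,"translation":[4.1,-6,0],"turn":0.05},{"fingers":45,"translation":[4.4,-5.8,0],"turn":0.05}]}}

```text
t: 21.18
eef_pos: [0.4786, 0.0963, 0.0414]
tool_rot: [0.0, 0.906, -0.423, 0.0]
contact_force: [1.5, -0.8, -0.6]
gripper_width: 0.531
```

Run:
```python
from ov import *
o=get_obs();print(o['eef_pos'],o['contact_force'])
cv2.imwrite('pics/o_w.png',read_camera('wrist'))
```

```text
[0.47855034 0.09626017 0.04140402] [ 1.45960865 -0.77901928 -0.59085736]
```

View pics/o_w.png

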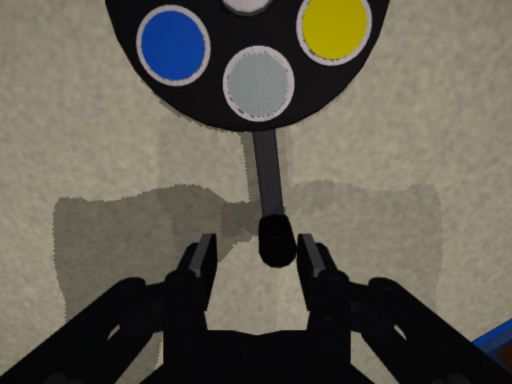

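Emit:
{"method": "move_arm", "body": {"steps": [{"fingers":45,"translation":[4.5,-5.5,0],"turn":0.05},{"fingers":45,"translation":[5,-5.3,0],"turn":0.05},{"fingers":45,"translation":[5.3,-5,0],"turn":0.05},{"fingers":45,"translation":[5.5,-4.7,0],"turn":0.05},{"fingers":45,"translation":[5.8,-4.4,0],"turn":0.05},{"fingers":45,"translation":[5.8,-4.1,0],"turn":0.05},{"fingers":45,"translation":[0,0,0],"turn":0.05}]}}

```text
t: 22.1
eef_pos: [0.5105, 0.0673, 0.0413]
tool_rot: [0.0, 0.966, -0.259, 0.0]
contact_force: [-0.6, -0.4, -0.4]
gripper_width: 0.524
```

Run:
```python
from ov import *
o=get_obs();print(o['eef_pos'],o['contact_force'],o['q'])
cv2.imwrite('pics/p_w.png',read_camera('wrist'))
```

```text
[0.51053636 0.06725739 0.04130918] [-0.62441596 -0.37014565 -0.38729501] [ 0.2974868   0.54956573 -0.68933313  2.03368725  0.51833987  0.73559244
 -1.2394698 ]
```

View pics/p_w.png

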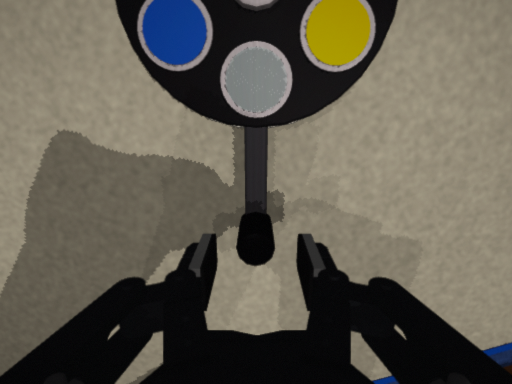

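Emit:
{"method": "move_arm", "body": {"steps": [{"fingers":45,"translation":[6.5,-3,0],"turn":0.05},{"fingers":45,"translation":[6.7,-2.7,0],"turn":0.05},{"fingers":45,"translation":[6.7,-2.6,0],"turn":0.05},{"fingers":45,"translation":[6.8,-2.3,0],"turn":0.05},{"fingers":45,"translation":[7,-2,0],"turn":0.05},{"fingers":45,"translation":[7,-1.6,0],"turn":0.05},{"fingers":45,"translation":[7.1,-1.2,0],"turn":0.05},{"fingers":45,"translation":[7.2,-0.8,0],"turn":0.05},{"fingers":45,"translation":[7.2,-0.4,0],"turn":0.05}]}}

```text
t: 23.28
eef_pos: [0.5712, 0.0504, 0.0408]
tool_rot: [0.001, 0.999, -0.037, -0.001]
contact_force: [-2.0, -1.3, 0.5]
gripper_width: 0.525
```

Run:
```python
from ov import *
o=get_obs();print(o['eef_pos'],o['contact_force'])
cv2.imwrite('pics/q_w.png',read_camera('wrist'))
```

```text
[0.57120279 0.050415   0.04083541] [-2.01529731 -1.34188966  0.48730026]
```

View pics/q_w.png

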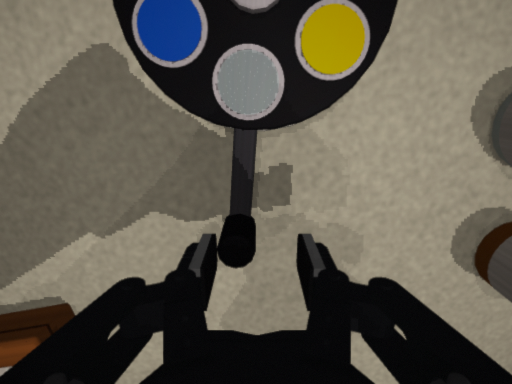

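Emit:
{"method": "move_arm", "body": {"steps": [{"fingers":45,"translation":[7.2,0,0],"turn":0.05},{"fingers":45,"translation":[7.2,0.2,0],"turn":0.05},{"fingers":45,"translation":[7.2,0.5,0],"turn":0.05},{"fingers":45,"translation":[7.2,0.8,0],"turn":0.05}]}}

```text
t: 23.82
eef_pos: [0.6011, 0.0526, 0.0412]
tool_rot: [0.0, 0.998, 0.063, -0.0]
contact_force: [-0.0, 0.4, 0.1]
gripper_width: 0.528
```

Run:
```python
from ov import *
o=get_obs();print(o['eef_pos'],o['contact_force'])
cv2.imwrite('pics/r_w.png',read_camera('wrist'))
```

```text
[0.60112584 0.05261358 0.04121979] [-0.03322499  0.38884806  0.13781005]
```

View pics/r_w.png

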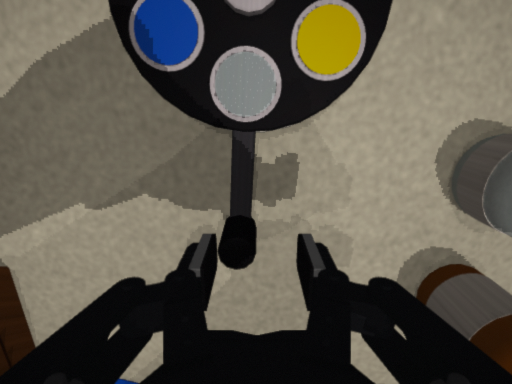

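Emit:
{"method": "move_arm", "body": {"steps": [{"fingers":45,"translation":[7.2,1,0],"turn":0.05},{"fingers":45,"translation":[7.2,1.3,0],"turn":0.05},{"fingers":45,"translation":[7,1.7,0],"turn":0.05},{"fingers":45,"translation":[6.9,2.1,0],"turn":0.05},{"fingers":45,"translation":[6.8,2.4,0],"turn":0.05},{"fingers":45,"translation":[6.7,2.8,0],"turn":0.05},{"fingers":45,"translation":[6.5,3,0],"turn":0.05},{"fingers":45,"translation":[0,0,0],"turn":0.03}]}}

```text
t: 24.88
eef_pos: [0.6495, 0.0673, 0.0413]
tool_rot: [-0.0, 0.968, 0.25, 0.0]
contact_force: [-0.2, -0.7, -0.1]
gripper_width: 0.527
```

Run:
```python
from ov import *
o=get_obs();print(o['eef_pos'],o['contact_force'])
cv2.imwrite('pics/s_w.png',read_camera('wrist'))
```

```text
[0.64949582 0.06730779 0.04126792] [-0.18855466 -0.65287333 -0.10001482]
```

View pics/s_w.png

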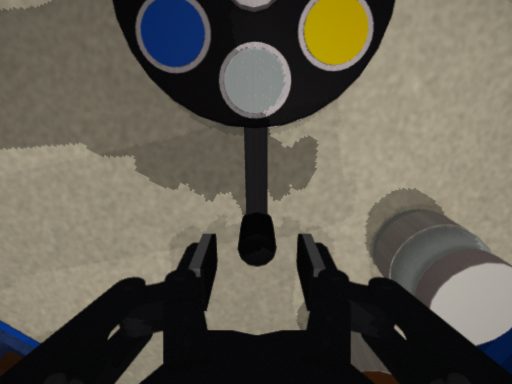

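Knob is centred and free between the pads at ~300°. Lift straight up, then retreat toward the robot.

Emit:
{"method": "move_arm", "body": {"steps": [{"fingers":45,"translation":[0,0,30],"turn":0},{"fingers":45,"translation":[0,0,50],"turn":0},{"fingers":45,"translation":[0,0,50],"turn":0},{"fingers":45,"translation":[-40,-40,20],"turn":0},{"fingers":45,"translation":[-40,-45,0],"turn":0},{"fingers":45,"translation":[-30,-50,0],"turn":0},{"fingers":45,"translation":[-20,-55,0],"turn":0},{"fingers":45,"translation":[0,-60,0],"turn":0},{"fingers":45,"translation":[0,-60,0],"turn":0},{"fingers":45,"translation":[0,-60,0],"turn":0}]}}

```text
t: 26.18
eef_pos: [0.5187, -0.3052, 0.1915]
tool_rot: [0.0, 0.968, 0.25, -0.0]
contact_force: [0.9, 0.4, -0.1]
gripper_width: 0.53
```

Emit:
{"method": "move_arm", "body": {"steps": [{"fingers":45,"translation":[0,-60,0],"turn":0},{"fingers":45,"translation":[0,-60,0],"turn":0},{"fingers":45,"translation":[0,-60,0],"turn":0},{"fingers":45,"translation":[0,-60,0],"turn":0},{"fingers":45,"translation":[0,0,0],"turn":0}]}}

```text
t: 26.8
eef_pos: [0.5162, -0.5494, 0.1895]
tool_rot: [0.0, 0.969, 0.246, -0.001]
contact_force: [-0.6, -0.7, 0.4]
gripper_width: 0.527
```

Run:
```python
from ov import *
o=get_obs();print(o['t'],o['eef_pos'],o['contact_force'])
draw('z',(.568,-.235,-10.5),(.574,-.236,-10.5),np.array([.581,.188]),0,3.142)
cv2.imwrite('pics/z_full.png',read_camera('scene'))
for n in ['green_filter','pointer','wheel_axis']:
    print(n,[(q['conf'],unproj('top',q['xy'],.037)) for q in place_of('top',n)[:2]])
```

```text
26.8 [ 0.51622581 -0.5493916   0.18953312] [-0.57416506 -0.74254913  0.38163294]
green_filter [(0.68, array([[0.61933177, 0.22286679, 0.037     ]])), (0.6, array([[0.61496195, 0.23562907, 0.037     ]]))]
pointer [(0.72, array([[0.60564901, 0.22929443, 0.037     ]])), (0.22, array([[ 0.65561625, -0.18940061,  0.037     ]]))]
wheel_axis [(0.58, array([[0.58546474, 0.20047228, 0.037     ]])), (0.53, array([[0.7752118 , 0.09450655, 0.037     ]]))]
```

View pics/z_scene.png

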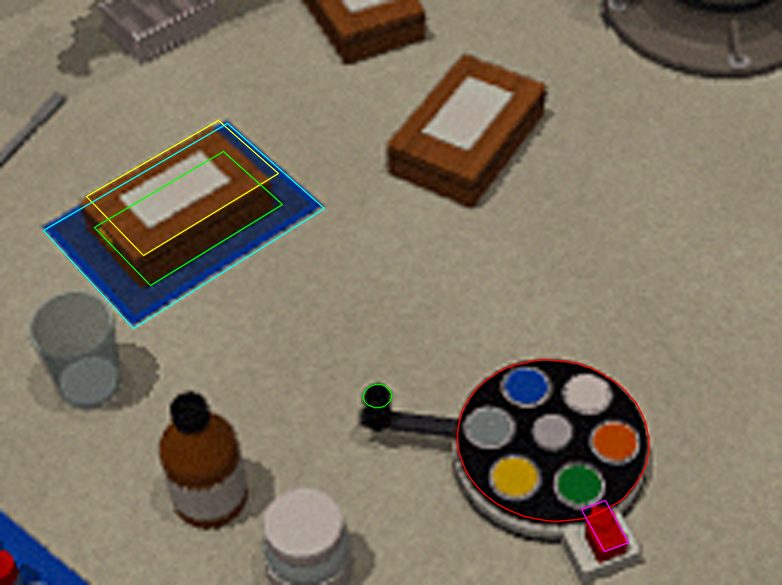

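View pics/z_top.png

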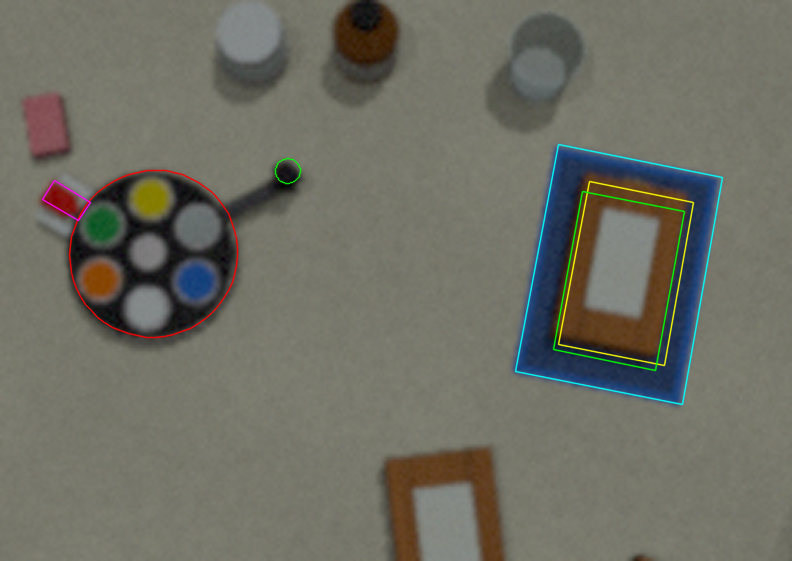

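View pics/z_full.png

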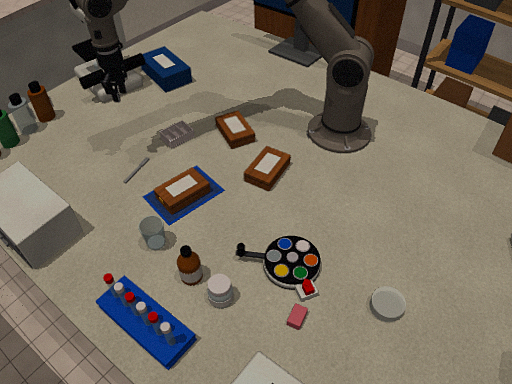

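Green is at the pointer, the box is fully on the mat with a clear margin, the bystanders are unmoved and the arm is clear.

```bash
python3 -c "
from station import *
print(hand_in())"
```

```text
the job is handed in; nothing more can be done
None
```

The slide box is on the blue mat and the green filter is clicked in at the red pointer. I handed the job in at about 27 s of the 72 s allowed.

- **Box:** I pushed it about 55 mm along its long axis, then about 235 mm sideways onto the mat, flat on the bench. The last top and scene pictures show it wholly on the mat, with roughly 20 mm or more of mat showing on every side.
- **First try at the lever failed:** I pushed with closed fingers and they slipped past the knob. The lever was still at its starting rest afterwards, and I saw no harm from it.
- **Lever:** I then moved the knob between half-open fingers, one click at a time, for two clicks from the 1.047 rest to 3.142. After each click the knob sat free between the pads, with no contact force to speak of.
- **Last checks:** Once the arm had withdrawn, the lever still pointed at about 300° and green lay at the pointer. The other things looked unmoved, and the last pushing forces I read were only a few newtons.
- **Disagreements:** The recognition network's positions for green, the pointer and the wheel axis in the top view differed from each other by 10–15 mm. I relied on the pictures and overlays instead. The wheel centre I got from the wrist camera also differed by about 4 mm from my first estimate from the top and scene pictures.

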